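Vent the sight-glass chamber and loosen its knurled retaining ring by two turns

TASK

Vent the sight-glass chamber first: push its vent lever a quarter turn with a fingertip, until it lies in line with the vent pipe, pointing away from the chamber. Then roll the knurled retaining ring round the glass loose by exactly two full turns anticlockwise (seen from above) with a light fingertip, so that the index line on the ring stands at the fixed pointer again, and stop there. Only touch and push: pinch, grasp or lift nothing, press lightly, do not turn the ring before the vent is open, leave the lever open, and leave everything else on the table where it is.

Things in the scene. Friction and masses are not known exactly. Their poses are not given: they have to be found in the camera images.
- chamber: Sight-glass chamber bolted to the table: dark base plate (x -62 to 62, y -67 to 173 mm, 10 mm thick), round aluminium chamber with a glass window on top (radius 25.5, glass 61 mm above the table), vent pipe and valve on its +y side. Origin: on the table under the ring's axis, z up. A fixed steel pointer stands beside the ring at -x, 66 mm from the axis, 54 mm tall (look only).
- ring_top (a point): Centre of the retaining ring's top plane, on its axis, 66 mm above the table when tight. Aluminium ring, 97 mm across over 40 ridges 2 mm proud (too wide to grip), 16 mm tall; flat top from radius 26.5 to 47 mm, the glass inside 5 mm deeper. A dark index line crosses the top; at the start and after each full turn it stands at the fixed pointer. The point turns with the ring.
- retaining_ring (a joint): Turn of the ring, rad: 0 tight (every start), grows anticlockwise from above (loosening); two turns = 12.566. Rises 2 mm a turn. Friction 0.05 N m holds it where it is left; a fingertip pressed with 6 to 10 N on the flat top, or on the ridges from outside, and carried round the axis takes it along with some slip. Past 15.7 it is undone too far; stop at 18.85.
- vent_pivot (a point): Point on the vertical pivot axis of the vent lever, 60 mm above the table, on the chamber's y axis 120 mm from the ring's axis. Axes as the chamber's.
- lever_grip (a point): Centre of the upright black end of the vent lever, 52 mm from the pivot: 30 mm long along the lever, 12 mm thick, from 54 to 80 mm above the table. The lever below it is a flat steel bar 12 mm wide that reaches 67 mm from the pivot. The point's -x axis points outwards along the lever.
- vent_lever (a joint): Turn of the vent lever, rad: 0 shut, pointing along the chamber's -x, crosswise to the pipe; grows clockwise from above to 1.571, open, a hard stop, pointing along the chamber's +y, in line with the pipe, away from the ring. Friction 0.06 N m holds it where it is left; about 2 N at its end moves it. Starts between 0 and 0.2.
- vial_a: Bystander: vial with a white cap, 22 mm wide, 44 mm tall, standing near the chamber on the robot's side; origin: middle of its underside. Stays where it is.
- dropper: Bystander: brown dropper bottle, 29 mm wide, 76 mm tall, standing at the chamber's -y end; origin: middle of its underside. Stays where it is.
- label_roll: Bystander: white label roll, 62 mm across, 25 mm tall, behind the chamber; origin: middle of its underside. Stays where it is.
- forceps: Bystander: steel forceps lying flat, 127 mm long along its y, 8 mm high, in front of the lever; origin: middle of its underside. Stays where it is.
- timer: Bystander: white round wind-up timer, 62 mm across, 34 mm tall; origin: middle of its underside. Stays where it is.
- marker: Bystander: marker pen lying, 137 mm along its y, 16 mm high; origin: middle of its underside. Stays where it is.
- slide_box: Bystander: green slide box, 71 x 100 x 36 mm; origin: middle of its underside. Stays where it is.

How it is judged:
On the way, in this order (a step that is already met when the one before it is completed fails the run):
1. the vent lever is open, in line with the pipe (value of joint vent_lever above 1.35 rad), for 0.1 s.
2. the ring has made its first full turn (within 0.4 rad) (value of joint retaining_ring above 5.88 rad and value of joint vent_lever above 1.3 rad), for 0.1 s.
At the end, for the whole second after the job is handed in: The vent lever is open (over 1.3 rad) and the ring stands still, two full turns loose (12.566 rad, give or take 0.45 rad, about 26 degrees) (value of joint vent_lever above 1.3 rad and value of joint retaining_ring between 12.116 and 13.016 rad and velocity of joint retaining_ring between -0.1 and 0.1 rad/s); the robot touches nothing.
It fails at once if the ring is turned (over 0.5 rad) before the vent is open (value of joint retaining_ring above 0.5 rad and value of joint vent_lever below 1.2 rad).
It fails at once if the ring is undone past two and a half turns (value of joint retaining_ring above 15.7 rad).
It fails at once if the ring is pressed hard (over 30 N) (contact force between retaining_ring and the fingers above 30 N).
It fails at once if the lever is gripped or forced (over 25 N) (contact force between vent_lever and the fingers above 25 N).
It fails at once if a bystander is lifted or moved by more than 20 mm (distance of any of vial_a, dropper, label_roll, forceps, timer, marker, slide_box from where it was at the start of the episode above 0.02 m).
It also fails if it takes over 67 s, if anything falls off the work surface, if the arm or the gripper's body presses on something with over 40 N, if the wrist force passes 120 N, or if a joint passes its speed limit or range.

ROBOT

A 6-joint arm with a two-finger parallel gripper is mounted at the origin on a cart in front of the work surface, level with it; the furniture and walls round the work are solid. World frame = base frame: x ahead of the robot, y to its left, z up, the work surface at z = 0. Lengths are in m, angles in rad, forces in N, time in s.
With the tool pointing down it reaches from about 0.25 to 0.8 m from the base axis. Payload 3.9 kg.
Tool frame: the origin (TCP) lies midway between the tips of the shut fingers; the grasp point (between the pads) lies env.pinch_z behind it (env.pinch_z is the distance from the TCP to the grasp point, in m); z points along the fingers, y is the line along which they close (so a half turn about z gives the same grasp; the last joint's range is limited). The gripper opens to 85 mm and grips with 20 to 120 N. Pads are 22 mm wide; open, the fingers measure 114 mm over their backs; the gripper's body (76 mm by 85 mm) begins 54 mm behind the grasp point. The pads swing forward as they close: fully open they stand 13 mm farther back than shut.
Start: joints at [1.288, 0.26, -0.138, 1.173, 0, 1.571], TCP at [0.146, 0.504, 0.231] pointing down, gripper open.
Joint ranges: [-2.78, 2.78], [-0.83, 1.72], [-1.28, 1.37], [-1.9, 2.12], [-1.57, 1.48], [-3.14, 3.14]. Speed limits (rad/s): [2.57, 2.57, 3.14, 3.14, 3.14, 3.14].

INTERFACE

Orientations are given as a rotation vector (axis times angle).
In Python, from station import env gives the robot as it stands.
- The arm moves only by the tool arm_command, never from a script. Its argument "deltas" is a list of rows, each a list of 7 numbers: the finger opening in m, from 0 to 0.0854, then the shift along the tool's x, y, z in m, then the turn, a rotation vector about the tool's x, y, z in rad. A call has 1 to 12 rows; each row is the pose to reach, as a shift and turn from the pose commanded when the call began, along the tool's axes at that moment; what a row does not reach only later rows make up. A row lasts 1/12 s, in which the tool goes at most 41.7 mm and 7.16 degrees, less where a joint would pass 70% of its speed; a pose out of reach is approached as far as the arm can. A call with a gripper value outside its range is refused whole. The fingers move at their own pace and stop on an object; "newtons" is the grip in N (left out, the last holds). Time passes only in rows, so rows that repeat a pose let the fingers close. It gives the time, the measured TCP pose, the force, the opening and the grip force at its end, in the units of the state.
- env.get_state(): the state, without advancing time (a new reading comes with each control period).
- env.grab_frame(name): name is "scene" or "side" or "wrist"; returns the picture (400x640x3 uint8, red, green, blue); there is no depth.
- env.camera_info(name): a dict with "vfov" (degrees; the focal length in pixels is half the picture's height over the tangent of half this angle, whatever the lens; pixels are square), "cx", "cy" (the principal point, pixels), "rvec" (rotation vector, rad) and "tvec" (3), from world to camera coordinates, as OpenCV has them. Camera axes: x right, y down, z forward; pixel columns grow to the right and rows downward; lengths in m; the calibration is good to about 2 mm. A picture is of the moment at which its call begins: read the wrist's pose just before it. camera_info takes no time and is no camera call; for the wrist camera it gives the pose at the moment of the call.
- env.finish_job(): hands the job in; it is judged then, once.
The state is a dict: "time_s": time; "joint_pos": joint angles; "qvel": joint speeds; "joint_efforts": joint torques, N m; "position": TCP position; "orientation": TCP orientation; "contact_force": force on the tool from outside, world axes, zero at the start; "moment": the same for the moment, N m; "gripper_width": opening from 0.0 (shut) to 1.0 (fully open); "finger_force": force on a finger pad.
Only numpy, scipy, OpenCV 4.12 (cv2) and the standard library are available. Lean on these libraries where they do the work, as an engineer would, in place of code of your own. Each camera call takes 0.05 s, during which the arm holds its last target. There are 200 camera calls.

## Working session

There is one attempt and no reset: what is moved stays moved. The work goes in short steps, Python scripts to look and compute and a tool call to move; the robot and the scene stay as the last step left them, time stands still between calls to the robot, and variables do not carry over. Pictures are saved under pics/ and viewed, at most 10 in all, crops included, and the job is handed in when it is done.

Besides the shell and the picture viewer there is one more tool, called after "Emit:" by a JSON object that holds its "name" and its "arguments". arm_command: Moves the arm, as the interface text tells. Its arguments: {"type":"object","properties":{"deltas":{"type":"array"},"newtons":{"type":"number"}},"required":["deltas"]}

```bash
mkdir -p pics
python3 - <<'E'
from station import env
import cv2
s=env.get_state();print({k:s[k] for k in("time_s","position","orientation","contact_force","gripper_width")},env.pinch_z)
for n in("scene","side"):
    cv2.imwrite(f"pics/{n}0.png",env.grab_frame(n)[:,:,::-1]);print(n,env.camera_info(n))
E
```

```text
{'time_s': 0.0, 'position': array([0.14631128, 0.50349061, 0.23045123]), 'orientation': array([-4.42687258e-01, -3.11000570e+00,  3.07990036e-03]), 'contact_force': array([-0.15435596,  0.40181249, -0.10767552]), 'gripper_width': 1.0042895928633135} 0.0187
scene {'vfov': 43.72226145381045, 'cx': 315.8082071088604, 'cy': 197.92392633863693, 'rvec': array([ 2.16405971, -0.53923606,  0.30008014]), 'tvec': array([-0.40001339,  0.27974657,  1.23935033])}
side {'vfov': 48.69456716869611, 'cx': 322.91774758826335, 'cy': 200.71339339216198, 'rvec': array([ 0.53299854, -2.58356289,  1.32722286]), 'tvec': array([0.54896019, 0.10934564, 1.47603935])}
```

View pics/scene0.png

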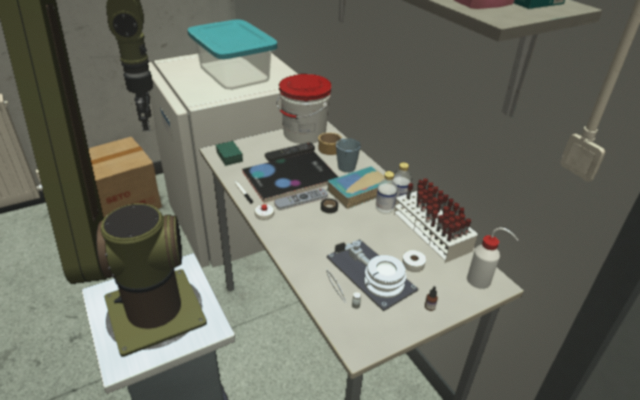

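View pics/side0.png

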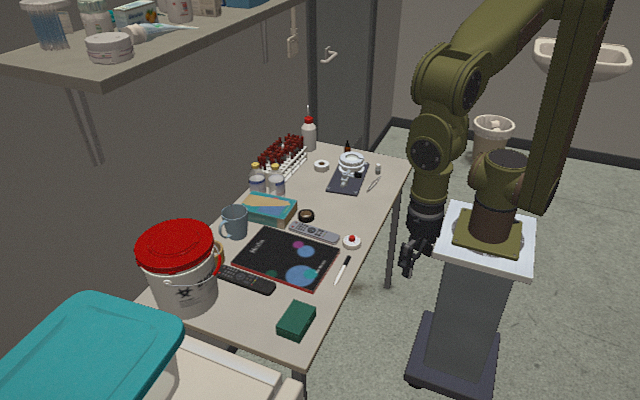

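The scene picture shows the chamber's ring near (385,270), with the lever's black end near (340,247). The side picture shows the ring near (352,160). I'll enlarge both crops in one picture.

```bash
cat > h.py <<'E'
from station import env
import numpy as np, cv2
def cam(n):
    c=env.camera_info(n);f=200/np.tan(np.radians(c["vfov"])/2)
    return np.array([[f,0,c["cx"]],[0,f,c["cy"]],[0,0,1]]),np.asarray(c["rvec"]),np.asarray(c["tvec"])
def ray(n,u,v,z,c=None):
    K,r,t=c or cam(n);R=cv2.Rodrigues(r)[0];o=-R.T@t;d=R.T@np.linalg.inv(K)@[u,v,1]
    return o+d*(z-o[2])/d[2]
def proj(n,p,c=None):
    K,r,t=c or cam(n);return cv2.projectPoints(np.float64(p).reshape(-1,1,3),r,t,K,None)[0][:,0]
E
python3 - <<'E'
from h import *
a=cv2.imread("pics/scene0.png")[230:320,320:450];b=cv2.imread("pics/side0.png")[135:205,310:440]
A=cv2.resize(a,None,fx=5,fy=5,interpolation=2)[:330];A=cv2.resize(a,None,fx=4,fy=4,interpolation=2);B=cv2.resize(b,None,fx=4,fy=4,interpolation=2)[:240]
cv2.imwrite("pics/c1.png",np.vstack([A,B]))
print(ray("scene",385,266,.066),ray("side",352,158,.066),ray("scene",340,246,.075))
E
```

```text
[ 0.55595409 -0.18710054  0.066     ] [ 0.55218926 -0.184924    0.066     ] [ 0.48600856 -0.07630384  0.075     ]
```

View pics/c1.png

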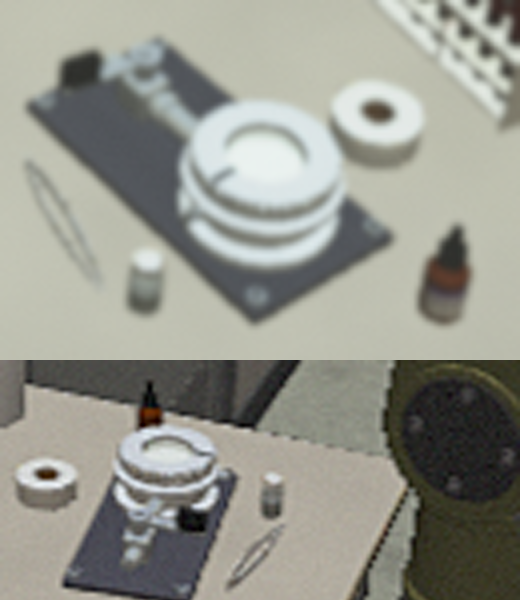

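The crop shows the plate corners at scene pixels (327,256), (360,240), (418,289.5) and (384,310.5), with the ring's index line pointing to the pointer (robot's side). The lever points crosswise towards the robot. I'll fit the chamber's pose to the corners.

Run:
```python
from h import *
from scipy.optimize import least_squares
C=np.array([[-.062,.173,.01],[.062,.173,.01],[.062,-.067,.01],[-.062,-.067,.01]])
px=np.array([[327,256.2],[360,240],[418,289.5],[383.8,310.5]])
sx=np.array([[64,582-360],[187,597-360],[237,475-360]])/4+[310,135] # side: +x+y, -x+y, -x-y
c1,c2=cam("scene"),cam("side")
W=lambda q,P:np.c_[q[0]+np.cos(q[2])*P[:,0]-np.sin(q[2])*P[:,1],q[1]+np.sin(q[2])*P[:,0]+np.cos(q[2])*P[:,1],P[:,2]]
f1=lambda q:(proj(0,W(q,C),c1)-px).ravel()
f2=lambda q:(proj(0,W(q,C[[1,0,3]]),c2)-sx).ravel()
for f in(f1,f2,lambda q:np.r_[f1(q),f2(q)]):
    r=least_squares(f,[.555,-.187,0]);q=r.x;print(q.round(4),np.abs(r.fun).max().round(2))
R=lambda *p:W(q,np.array([p]))[0].round(3)
print("pivot",R(0,.12,.06),"shutgrip",R(-.052,.12,.067),"open",R(0,.172,.067))
print(proj(0,[R(-.052,.12,.08)],c1),proj(0,[R(0,0,.066)],c1),proj(0,[R(-.047,0,.066)],c1))
```

```text
[ 0.5529 -0.1976  0.125 ] 1.05
[ 0.5555 -0.1903  0.1384] 0.8
[ 0.554  -0.1961  0.1254] 1.29
pivot [ 0.539 -0.077  0.06 ] shutgrip [ 0.487 -0.084  0.067] open [ 0.532 -0.026  0.067]
[[341.90118286 246.23136034]] [[386.36637238 268.42672145]] [[372.45521673 276.02106627]]
```

Emit:
{"name": "arm_command", "arguments": {"deltas": [[0,-0.494,-0.505,-0.05,0,0,-0.408],[0,-0.494,-0.505,-0.05,0,0,-0.408],[0,-0.494,-0.505,-0.05,0,0,-0.408],[0,-0.494,-0.505,-0.05,0,0,-0.408],[0,-0.494,-0.505,-0.05,0,0,-0.408],[0,-0.494,-0.505,-0.05,0,0,-0.408],[0,-0.494,-0.505,-0.05,0,0,-0.408],[0,-0.494,-0.505,-0.05,0,0,-0.408],[0,-0.494,-0.505,-0.05,0,0,-0.408],[0,-0.494,-0.505,-0.05,0,0,-0.408],[0,-0.494,-0.505,-0.05,0,0,-0.408],[0,-0.494,-0.505,-0.05,0,0,-0.408]], "newtons": 30}}

```text
time_s: 1.1
position: [0.3799, 0.0665, 0.2664]
orientation: [-0.196, 3.135, 0.0]
contact_force: [0.4, 1.1, -0.4]
gripper_width: 0.002
finger_force: 0.0
```

```bash
cat >> h.py <<'E'
from scipy.spatial.transform import Rotation as Ro
def todelta(p,psi=None): # world target -> tool delta, psi: chamber yaw for the tool
    s=env.get_state();R=Ro.from_rotvec(s["orientation"]);d=R.inv().apply(np.array(p)-s["position"])
    w=np.zeros(3)
    if psi is not None:
        G=Ro.from_matrix(np.array([[-np.cos(psi),-np.sin(psi),0],[-np.sin(psi),np.cos(psi),0],[0,0,-1]]));w=(R.inv()*G).as_rotvec()
    print(s["time_s"],s["position"].round(4),np.round(s["contact_force"],1),np.round(s["joint_pos"],2),"delta",d.round(4),w.round(3))
E
python3 -c "
from h import *
todelta([.47,-.12,.28],.1254)"
```

```text
1.1 [0.3799 0.0665 0.2664] [ 0.4  1.1 -0.4] [ 0.17  0.01 -0.35  1.21  0.    0.05] delta [-0.0661 -0.1963 -0.0137] [ 0.  0. -0.]
```

Emit:
{"name": "arm_command", "arguments": {"deltas": [[0,-0.066,-0.196,-0.014,0,0,0],[0,-0.066,-0.196,-0.014,0,0,0],[0,-0.066,-0.196,-0.014,0,0,0],[0,-0.066,-0.196,-0.014,0,0,0],[0,-0.066,-0.196,-0.014,0,0,0],[0,-0.066,-0.196,-0.014,0,0,0],[0,-0.066,-0.196,-0.014,0,0,0],[0,-0.066,-0.196,-0.014,0,0,0]]}}

```text
time_s: 1.77
position: [0.4689, -0.1173, 0.2797]
orientation: [0.195, -3.134, -0.002]
contact_force: [-0.0, 0.1, 0.5]
gripper_width: 0.002
finger_force: 0.0
```

```bash
python3 -c "
from h import *
todelta([.47,-.12,.28],.1254)
c=cam('wrist');cv2.imwrite('pics/w1.png',env.grab_frame('wrist')[:,:,::-1]);np.save('w1.npy',np.array(c,dtype=object),allow_pickle=True)
q=[.554,-.1961,.1254]
from math import *
f=lambda x,y,z:[q[0]+cos(q[2])*x-sin(q[2])*y,q[1]+sin(q[2])*x+cos(q[2])*y,z]
P=[(0,0,.066),(-.066,0,.054),(0,.12,.06),(-.052,.12,.08),(-.062,.173,.01),(.062,.173,.01),(-.062,-.067,.01)]
for p in P: print(p,proj(0,[f(*p)],c).round(0))
print(env.get_state()['position'],proj(0,[env.get_state()['position']],c))
"
```

```text
1.7667 [ 0.4689 -0.1173  0.2797] [-0.   0.1  0.5] [-0.25  0.17 -0.13  1.27  0.   -0.37] delta [-0.0007 -0.0028 -0.0003] [ 0.001 -0.002 -0.001]Traceback (most recent call last):
  File "<string>", line 4, in <module>
    c=cam('wrist');cv2.imwrite('pics/w1.png',env.grab_frame('wrist')[:,:,::-1]);np.save('w1.npy',np.array(c,dtype=object),allow_pickle=True)
                                                                                                 ~~~~~~~~^^^^^^^^^^^^^^^^
ValueError: could not broadcast input array from shape (3,3) into shape (3,)
```

View pics/w1.png

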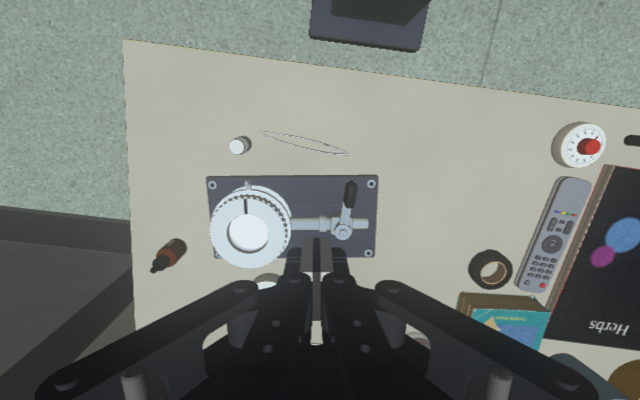

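The wrist picture shows the ring's glass centre at (247,232), pivot at (343,230), black lever end at (349,192), and plate corners at (207,176), (378,175) and (377,257). The fingertips hang near (317,240).

Run:
```python
from h import *
todelta([.47,-.12,.28]);c=cam('wrist')
for n,u,v,z in(("glass",247,232,.061),("pivot",343,230,.062),("grip",350,187,.08),("-x-y",207,176,.01),("-x+y",378,175,.01),("+x+y",377,257,.01)): print(n,ray(0,u,v,z,c).round(4))
print(proj(0,[env.get_state()["position"]],c))
```

```text
1.8167 [ 0.4688 -0.1167  0.2798] [ 0.9 -0.3  0.4] [-0.24  0.17 -0.13  1.27  0.   -0.37] delta [-0.0008 -0.0034 -0.0002] [0. 0. 0.]
glass [ 0.5565 -0.1936  0.061 ]
pivot [ 0.538  -0.0725  0.062 ]
grip [ 0.4773 -0.0751  0.08  ]
-x-y [ 0.5025 -0.2633  0.01  ]
-x+y [ 0.4714 -0.0292  0.01  ]
+x+y [ 0.5943 -0.008   0.01  ]
[[315.0306486  252.37990361]]
```

Emit:
{"name": "arm_command", "arguments": {"deltas": [[0,-0.025,-0.006,0.04,0,0,0],[0,-0.025,-0.006,0.08,0,0,0],[0,-0.025,-0.006,0.12,0,0,0],[0,-0.025,-0.006,0.16,0,0,0],[0,-0.025,-0.006,0.19,0,0,0],[0,-0.025,-0.006,0.21,0,0,0],[0,-0.025,-0.006,0.217,0,0,0],[0,-0.025,-0.006,0.217,0,0,0],[0,-0.025,-0.006,0.217,0,0,0]]}}

```text
time_s: 2.57
position: [0.4956, -0.1196, 0.0642]
orientation: [-0.199, 3.135, -0.0]
contact_force: [0.4, -0.2, -0.2]
gripper_width: -0.003
finger_force: 0.0
```

```bash
cat >> h.py <<'E'
Q=[.555,-.195,.132]
def ch(p=None): # world -> chamber
    p=env.get_state()["position"] if p is None else p
    c,s=np.cos(Q[2]),np.sin(Q[2]);x,y=p[0]-Q[0],p[1]-Q[1];return np.round([c*x+s*y,-s*x+c*y,p[2]],4)
E
python3 -c "
from h import *
print(ch(),env.get_state()['contact_force']);cv2.imwrite('pics/w2.png',env.grab_frame('wrist')[100:,120:520,::-1])"
```

```text
[-0.0489  0.0826  0.0642] [ 0.37851682 -0.19402245 -0.21635756]
```

View pics/w2.png

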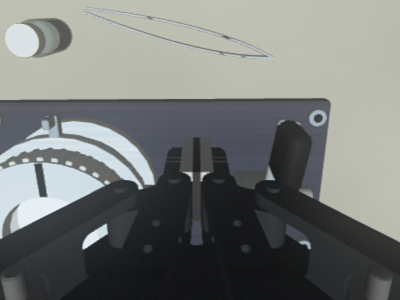

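The fingertips (crop (197,160)) stand clear beside the black lever end (crop (292,150)). The fingers are about 18 mm across. I'll push along the arc.

Emit:
{"name": "arm_command", "arguments": {"deltas": [[0,0.001,0.012,0,0,0,0],[0,0.001,0.022,0,0,0,0],[0,0.002,0.03,0,0,0,0],[0,0.003,0.038,0,0,0,0],[0,0.002,0.046,0,0,0,0],[0,0.001,0.053,0,0,0,0],[0,-0.002,0.06,0,0,0,0],[0,-0.006,0.067,0,0,0,0],[0,-0.011,0.073,0,0,0,0],[0,-0.017,0.078,0,0,0,0],[0,-0.021,0.081,0,0,0,0],[0,-0.021,0.081,0,0,0,0]]}}

```text
time_s: 3.62
position: [0.507, -0.0363, 0.0631]
orientation: [-0.198, 3.135, 0.002]
contact_force: [0.1, 0.2, -0.7]
gripper_width: 0.0
finger_force: 0.0
```

```bash
python3 -c "
from h import *
print(ch(),env.get_state()['contact_force']);cv2.imwrite('pics/w3.png',env.grab_frame('wrist')[100:,120:520,::-1])"
```

```text
[-0.0267  0.1636  0.0631] [ 0.08692183  0.15903142 -0.72558569]
```

View pics/w3.png

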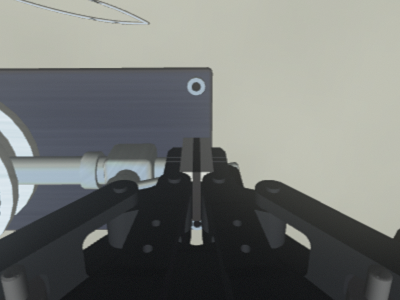

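The lever bar now runs under the fingers, almost in line with the pipe. I'll continue in small steps toward the stop.

Emit:
{"name": "arm_command", "arguments": {"deltas": [[0,-0.003,0.001,0,0,0,0],[0,-0.006,0.002,0,0,0,0],[0,-0.008,0.002,0,0,0,0],[0,-0.008,0.002,0,0,0,0]]}}

```text
time_s: 4.0
position: [0.5139, -0.0343, 0.0632]
orientation: [0.197, -3.135, -0.001]
contact_force: [0.4, 0.0, 0.1]
gripper_width: 0.002
finger_force: 0.2
```

Emit:
{"name": "arm_command", "arguments": {"deltas": [[0,-0.003,0,0,0,0,0],[0,-0.003,0,0,0,0,0]]}}

```text
time_s: 4.17
position: [0.517, -0.0341, 0.0633]
orientation: [-0.196, 3.135, 0.0]
contact_force: [-0.3, -0.7, 0.6]
gripper_width: -0.001
finger_force: 0.4
```

```bash
python3 -c "
from h import *
print(ch(),env.get_state()['contact_force'])"
```

```text
[-0.0165  0.1645  0.0633] [-0.34377463 -0.67079092  0.56396014]
```

Emit:
{"name": "arm_command", "arguments": {"deltas": [[0,-0.0015,0,0,0,0,0],[0,-0.003,0,0,0,0,0],[0,-0.003,0,0,0,0,0]]}}

```text
time_s: 4.42
position: [0.5178, -0.0339, 0.0631]
orientation: [0.196, -3.132, 0.0]
contact_force: [-5.4, 0.3, 2.9]
gripper_width: 0.003
finger_force: 2.5
```

Emit:
{"name": "arm_command", "arguments": {"deltas": [[0,0.012,0,0,0,0,0],[0,0.03,0,0,0,0,0],[0,0.03,0,-0.03,0,0,0],[0,0.03,0,-0.07,0,0,0],[0,0.03,-0.03,-0.1,0,0,0],[0,0.03,-0.07,-0.12,0,0,0],[0,0.03,-0.09,-0.12,0,0,0],[0,0.03,-0.09,-0.12,0,0,0],[0,0.03,-0.09,-0.12,0,0,0]]}}

```text
time_s: 5.17
position: [0.5022, -0.128, 0.1839]
orientation: [-0.192, 3.133, -0.001]
contact_force: [-0.3, 0.3, 0.1]
gripper_width: 0.003
finger_force: 0.0
```

```bash
python3 -c "
from h import *
print(ch(),env.get_state()['contact_force']);cv2.imwrite('pics/w4.png',env.grab_frame('wrist')[100:,60:580,::-1])
c=cam('wrist');print(c[1],c[2],ray(0,320,200,.066,c))
C=lambda x,y,z:[Q[0]+np.cos(Q[2])*x-np.sin(Q[2])*y,Q[1]+np.sin(Q[2])*x+np.cos(Q[2])*y,z]
print(proj(0,[C(0,0,.061),C(0,0,.066),C(-.047,0,.066),C(0,.12,.06),C(-.066,0,.054)],c)-[60,100])"
```

```text
[-0.0435  0.0733  0.1839] [-0.27035712  0.31137382  0.1376301 ]
[-1.94552495 -2.20476112 -0.31256708] [ 0.18769487 -0.48613276  0.20061576] [ 0.5065675  -0.12214563  0.066     ]
[[176.76186679 138.22492372]
 [175.41918027 140.37786819]
 [171.14669488  91.32198356]
 [303.82243661 136.91751487]
 [172.91312848  67.67120607]]
```

View pics/w4.png

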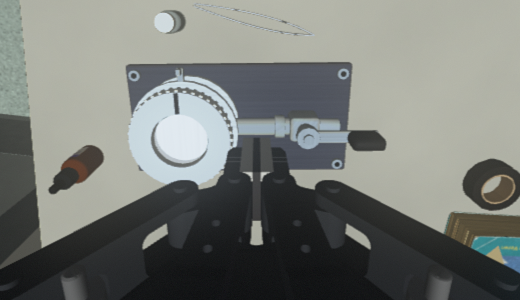

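The lever's black end (367,141) is in line with the pipe, so the vent is open. The glass centre is at (180,139), about 2.5 mm to +y of my estimate, and the index line at (176,105) points to the pointer. Next I'll touch down on the ring top.

Emit:
{"name": "arm_command", "arguments": {"deltas": [[0,-0.02,-0.016,0.02,0,0,0],[0,-0.0445,-0.034,0.05,0,0,0],[0,-0.0445,-0.034,0.08,0,0,0],[0,-0.0445,-0.034,0.1,0,0,0],[0,-0.0445,-0.034,0.112,0,0,0],[0,-0.0445,-0.034,0.112,0,0,0],[0,-0.0445,-0.034,0.112,0,0,0]]}}

```text
time_s: 5.8
position: [0.5485, -0.1536, 0.0703]
orientation: [0.199, -3.133, -0.002]
contact_force: [-0.3, 1.0, 0.7]
gripper_width: 0.001
finger_force: 0.0
```

Emit:
{"name": "arm_command", "arguments": {"deltas": [[0,0,0,0.002,0,0,0],[0,0,0,0.004,0,0,0],[0,0,0,0.005,0,0,0],[0,0,0,0.005,0,0,0]]}}

```text
time_s: 6.13
position: [0.5499, -0.1549, 0.0669]
orientation: [-0.197, 3.134, -0.001]
contact_force: [1.0, -0.1, -0.3]
gripper_width: -0.001
finger_force: 0.0
```

```bash
python3 -c "
from h import *
print(ch(),env.get_state()['contact_force'])"
```

```text
[0.0002 0.0404 0.0669] [ 0.99774075 -0.13430079 -0.28220639]
```

Emit:
{"name": "arm_command", "arguments": {"deltas": [[0,0,0,0.0015,0,0,0],[0,0,0,0.003,0,0,0],[0,0,0,0.003,0,0,0]]}}

```text
time_s: 6.38
position: [0.5504, -0.1549, 0.0653]
orientation: [-0.196, 3.133, -0.0]
contact_force: [-2.3, 1.3, 11.2]
gripper_width: -0.001
finger_force: 5.6
```

Emit:
{"name": "arm_command", "arguments": {"deltas": [[0,0.0098,-0.0013,-0.0003,0,0,0],[0,0.019,-0.0051,-0.0005,0,0,0],[0,0.0269,-0.0111,-0.0006,0,0,0],[0,0.0329,-0.019,-0.0007,0,0,0],[0,0.0367,-0.0282,-0.0008,0,0,0],[0,0.038,-0.038,-0.0008,0,0,0],[0,0.038,-0.038,-0.0008,0,0,0]]}}

```text
time_s: 6.97
position: [0.5178, -0.1989, 0.0659]
orientation: [-0.194, 3.132, -0.002]
contact_force: [-0.6, -1.3, 8.2]
gripper_width: 0.003
finger_force: 4.1
```

```bash
python3 -c "
from h import *
print(ch(),env.get_state()['contact_force'],env.get_state()['joint_pos'].round(2));cv2.imwrite('pics/w5.png',env.grab_frame('wrist')[:,60:580,::-1])"
```

```text
[-0.0374  0.001   0.0659] [-0.62759787 -1.2890355   8.16090026] [-0.37  0.43 -0.35  0.79  0.   -0.49]
```

View pics/w5.png

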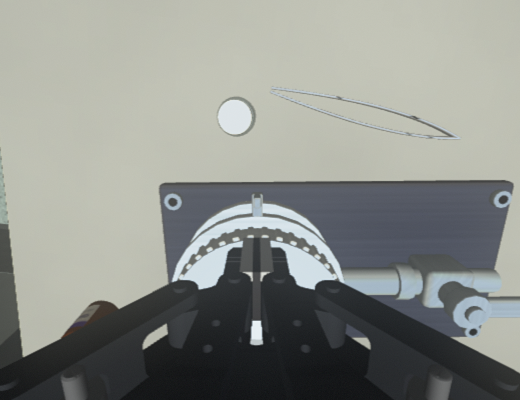

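The fingertip now stands at the pointer side, and the index line has been carried out of view behind the gripper. The force is a good 8 N, so I'll go on round.

Emit:
{"name": "arm_command", "arguments": {"deltas": [[0,-0.0013,-0.0098,-0.0001,0,0,0],[0,-0.0051,-0.019,-0.0002,0,0,0],[0,-0.0111,-0.0269,-0.0003,0,0,0],[0,-0.019,-0.0329,-0.0004,0,0,0],[0,-0.0282,-0.0367,-0.0005,0,0,0],[0,-0.038,-0.038,-0.0005,0,0,0],[0,-0.0478,-0.0367,-0.0006,0,0,0],[0,-0.057,-0.0329,-0.0007,0,0,0],[0,-0.0649,-0.0269,-0.0008,0,0,0],[0,-0.0709,-0.019,-0.0009,0,0,0],[0,-0.0747,-0.0098,-0.001,0,0,0],[0,-0.076,0,-0.001,0,0,0]]}}

```text
time_s: 8.02
position: [0.5944, -0.1898, 0.0669]
orientation: [-0.195, 3.131, -0.007]
contact_force: [0.1, -3.4, 6.2]
gripper_width: 0.003
finger_force: 2.7
```

```bash
python3 -c "
from h import *
print(ch(),env.get_state()['contact_force'],env.get_state()['joint_pos'].round(2));cv2.imwrite('pics/w6.png',env.grab_frame('wrist')[:,60:580,::-1])"
```

```text
[ 0.0397 -0.      0.0669] [ 0.05481873 -3.3915206   6.23380559] [-0.31  0.53 -0.16  0.87 -0.   -0.43]
```

View pics/w6.png

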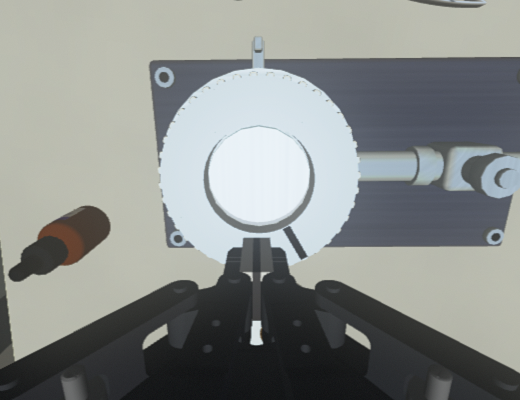

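The picture shows the ring centre at (259,170) and the index line at (296,243), so the ring is about 207° round after 270° of finger travel (about 23% slip). Later checks of the line can be done in code.

```bash
cat >> h.py <<'E'
def index(zr=.067):
    c=cam("wrist");g=cv2.cvtColor(env.grab_frame("wrist"),cv2.COLOR_RGB2GRAY).astype(np.float32)
    a=np.radians(np.arange(0,360,2));ctr=np.array([.0005,.0025])
    m=[]
    for r in np.linspace(.030,.043,8):
        x,y=ctr[0]-r*np.cos(a),ctr[1]-r*np.sin(a) # angle 0 at pointer (-x), anticlockwise
        P=np.c_[Q[0]+np.cos(Q[2])*x-np.sin(Q[2])*y,Q[1]+np.sin(Q[2])*x+np.cos(Q[2])*y,np.full(a.size,zr)]
        u=proj(0,P,c).astype(np.float32);m.append(cv2.remap(g,u[None,:,0],u[None,:,1],1)[0])
    m=np.mean(m,0);print("dark at",[(int(np.degrees(t)),int(v)) for t,v in zip(a,m) if v<150],"median",np.median(m))
E
python3 -c "
from h import *
index()"
```

```text
dark at [(168, 140), (170, 111), (172, 112), (174, 111), (176, 111), (178, 95), (180, 87), (182, 87), (184, 106), (186, 111), (188, 111), (190, 111), (192, 113), (210, 78), (212, 79), (214, 133)] median 222.96582
```

Emit:
{"name": "arm_command", "arguments": {"deltas": [[0,0.0013,0.0098,0.0004,0,0,0],[0,0.0051,0.019,0.0005,0,0,0],[0,0.0111,0.0269,0.0005,0,0,0],[0,0.019,0.0329,0.0004,0,0,0],[0,0.0282,0.0367,0.0003,0,0,0],[0,0.038,0.038,0.0002,0,0,0],[0,0.0478,0.0367,0.0001,0,0,0],[0,0.057,0.0329,0,0,0,0],[0,0.0649,0.0269,-0.0001,0,0,0],[0,0.0709,0.019,-0.0002,0,0,0],[0,0.0747,0.0098,-0.0003,0,0,0],[0,0.076,0,-0.0004,0,0,0]]}}

```text
time_s: 9.12
position: [0.5177, -0.197, 0.0674]
orientation: [-0.197, 3.131, 0.002]
contact_force: [-0.6, 4.5, 8.3]
gripper_width: 0.002
finger_force: 4.4
```

Emit:
{"name": "arm_command", "arguments": {"deltas": [[0,-0.0013,-0.0098,0,0,0,0],[0,-0.0051,-0.019,-0.0001,0,0,0],[0,-0.0111,-0.0269,-0.0002,0,0,0],[0,-0.019,-0.0329,-0.0003,0,0,0],[0,-0.0282,-0.0367,-0.0003,0,0,0],[0,-0.038,-0.038,-0.0004,0,0,0],[0,-0.0478,-0.0367,-0.0005,0,0,0],[0,-0.057,-0.0329,-0.0006,0,0,0],[0,-0.0649,-0.0269,-0.0006,0,0,0],[0,-0.0709,-0.019,-0.0007,0,0,0],[0,-0.0747,-0.0098,-0.0008,0,0,0],[0,-0.076,0,-0.0008,0,0,0]]}}

```text
time_s: 10.12
position: [0.5947, -0.1899, 0.0685]
orientation: [-0.195, 3.131, -0.008]
contact_force: [0.1, -3.2, 6.9]
gripper_width: -0.003
finger_force: 3.3
```

```bash
python3 -c "
from h import *
print(ch(),env.get_state()['contact_force']);index(.069)"
```

```text
[ 0.04   -0.0002  0.0685] [ 0.1051945  -3.16034514  6.90703043]
dark at [(140, 128), (142, 81), (144, 80), (166, 114), (168, 112), (170, 111), (172, 111), (174, 98), (176, 86), (178, 87), (180, 104), (182, 111), (184, 111), (186, 111), (188, 119), (190, 146), (192, 149)] median 222.35333
```

Emit:
{"name": "arm_command", "arguments": {"deltas": [[0,0.0013,0.0098,0.0002,0,0,0],[0,0.0051,0.019,0.0002,0,0,0],[0,0.0111,0.0269,0.0002,0,0,0],[0,0.019,0.0329,0.0001,0,0,0],[0,0.0282,0.0367,0,0,0,0],[0,0.038,0.038,-0.0001,0,0,0],[0,0.0478,0.0367,-0.0002,0,0,0],[0,0.057,0.0329,-0.0003,0,0,0],[0,0.0649,0.0269,-0.0004,0,0,0],[0,0.0709,0.019,-0.0005,0,0,0],[0,0.0747,0.0098,-0.0006,0,0,0],[0,0.076,0,-0.0007,0,0,0]]}}

```text
time_s: 11.17
position: [0.5178, -0.197, 0.069]
orientation: [-0.197, 3.131, 0.002]
contact_force: [-0.4, 3.7, 10.0]
gripper_width: -0.001
finger_force: 4.6
```

Emit:
{"name": "arm_command", "arguments": {"deltas": [[0,-0.0013,-0.0098,-0.0001,0,0,0],[0,-0.0051,-0.019,-0.0002,0,0,0],[0,-0.0111,-0.0269,-0.0003,0,0,0],[0,-0.019,-0.0329,-0.0003,0,0,0],[0,-0.0282,-0.0367,-0.0004,0,0,0],[0,-0.038,-0.038,-0.0004,0,0,0],[0,-0.038,-0.038,-0.0004,0,0,0],[0,-0.038,-0.038,-0.02,0,0,0],[0,-0.04,-0.03,-0.05,0,0,0],[0,-0.06,0,-0.05,0,0,0],[0,-0.076,0,-0.05,0,0,0],[0,-0.076,0,-0.05,0,0,0]]}}

```text
time_s: 12.17
position: [0.5954, -0.1869, 0.1182]
orientation: [-0.2, 3.13, -0.002]
contact_force: [1.3, -0.3, 0.0]
gripper_width: 0.005
finger_force: 0.0
```

```bash
python3 -c "
from h import *
print(ch(),env.get_state()['contact_force']);index(.070);cv2.imwrite('pics/w7.png',env.grab_frame('wrist')[:,60:580,::-1])"
```

```text
[0.0412 0.0027 0.1182] [ 1.25338762 -0.31988466  0.02029307]
dark at [(4, 94), (6, 94)] median 223.46948
```

View pics/w7.png

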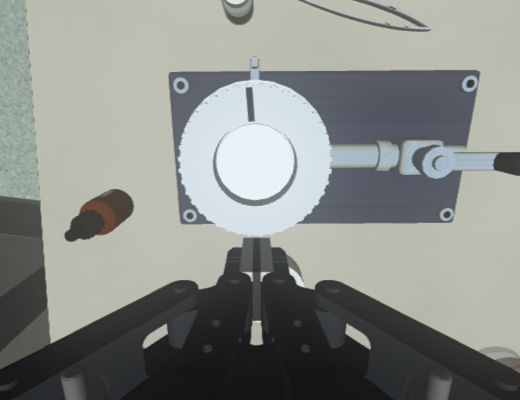

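The index line (250,104) stands at the pointer (254,68), about 5° past it, so the ring is at roughly 725°. The lever (430–520,160) is still open and the robot touches nothing, so I'm handing the job in.

```bash
python3 -c "
from station import env
print(env.finish_job())"
```

```text
the job is handed in; nothing more can be done
None
```

The job is handed in (no verdict came back): the vent lever is open in line with the pipe, the ring is two turns loose with its index line about 5° past the pointer (26° allowed), and the robot is clear of everything.

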